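Tip the screw organiser over and push it against the bench stop

ROBOT

A 6-joint arm with a two-finger parallel gripper is mounted at the origin on the work surface. World frame = base frame: x ahead of the robot, y to its left, z up, the work surface at z = 0. Lengths are in mm, angles in rad, forces in N, time in s.
With the tool pointing down it reaches from about 350 to 975 mm from the base axis. Payload 7.1 kg.
Tool frame: the origin (TCP) lies between the finger pads; the fingertips stand 8 mm ahead of it and the grasp point (between the pads) lies 11 mm behind it; x points along the fingers, y is the direction in which the jaws open and shut, and the axes are right-handed (so a half turn about x gives the same grasp; the last joint's range is limited). The gripper opens to 88 mm and grips with 3 to 60 N. Pads are 20 mm wide; open, the fingers measure 115 mm over their backs; the gripper's body (75 mm by 178 mm) begins 61 mm behind the grasp point.
Start: joints at [1.16, 0.423, 1.63, -0, 1.089, -0.019], TCP at [238.625, 577.635, 208.275] pointing down, gripper open.
Joint ranges: [-3, 3], [-0.9, 2.11], [0.09, 2.58], [-1.31, 4.45], [0.11, 2.69], [-2.54, 2.54]. Speed limits (rad/s): [2.39, 2.39, 3.01, 3.14, 3.14, 3.14].

INTERFACE

Orientations are given as a rotation vector (axis times angle).
In Python, from workcell import ctrl gives the robot as it stands.
- The arm moves only by the tool apply_moves, never from a script. Its argument "increments" is a list of rows, each an object with "gripper": the opening in per cent of the stroke, from 0 (shut) to 100 (fully open); "delta_pos": the shift along the tool's x, y, z in cm, a list of three; "dr": the turn, a rotation vector about the tool's x, y, z in rad, a list of three. In form: [{"gripper": gripper, "delta_pos": [dx, dy, dz], "dr": [ax, ay, az]}, ...]. A call has exactly 5 rows; each row shifts and turns the commanded pose from where the row before left it, along the tool's axes as they then stand; what a row does not reach is not made up. A row lasts 1/12 s, in which the tool goes at most 41.7 mm and 7.16 degrees, less where a joint would pass 70% of its speed; a pose out of reach is approached as far as the arm can. A call with a gripper value outside its range is refused whole. The fingers move at their own pace and stop on an object; the grip force is fixed at half the most. Time passes only in rows, so rows that do not move let the fingers close, or fill a call up. It gives the time, the measured TCP pose, the force and the opening at its end, in the units of the state.
- ctrl.get_obs(): the state, without advancing time (a new reading comes with each control period).
- ctrl.get_image(name): name is "scene" or "top" or "wrist"; returns a dict with "img" (400x640x3 uint8, red, green, blue), "range_z" (400x640 float32, mm along the optical axis (not along the pixel's ray), 0 where there is no reading), "mtx" (3x3 intrinsics, pixels), "rvec" (rotation vector, rad) and "tvec" (3), from world to camera coordinates, as OpenCV has them. Camera axes: x right, y down, z forward; pixel columns grow to the right and rows downward; lengths in mm; the calibration is good to about 2 mm. A picture is of the moment at which its call begins.
- ctrl.close_job(): hands the job in, once; it reports no verdict.
The state is a dict: "t": time; "qpos": joint angles; "qvel": joint speeds; "joint_torque": joint torques, N m; "ee_pos": TCP position; "orientation": TCP orientation; "ft_force": force on the tool from outside, world axes, zero at the start; "moment": the same for the moment, N m; "width": finger opening in mm.
Only numpy, scipy, OpenCV 4.12 (cv2) and the standard library are available. Lean on these libraries where they do the work, as an engineer would, in place of code of your own. Each camera call takes 0.05 s, during which the arm holds its last target. There are 200 camera calls.

TASK

The blue screw organiser has been left standing on its edge on the black mat: push it over, away from its clear lid, so that it lies flat with the lid up, then push it along the mat until the whole of its long side lies flush against the wooden stop. Only push it, never pick it up or carry it, leave the other things on the bench where they are, and finish clear of everything.

Things in the scene. Friction and masses are not known exactly. Their poses are not given: they have to be found in the camera images.
- case_center (a point): Centre of the blue organiser case, a closed rigid box 180 x 42 x 120 mm (x, y, z) with blue shell and back and a white-framed clear lid over coloured contents. x runs along its length, y points out of the clear lid, z points up while it stands, to the edge with two black latches. Lying lid up, y is up and z points roughly towards the stop.
- case: The same case, loose, 0.35 to 0.7 kg; origin at the middle of the 180 x 42 mm edge on which it stands at the start, axes as for its centre. It starts upright on the mat, its solid back turned roughly (within 15 deg) to the stop. Its balance point is about its centre: once tilted some 20 deg towards its back it falls by itself.
- stop_face (a point): Middle of the foot of the stop's working face, on the mat's top. The stop: a fixed oak batten 320 mm long, standing 30 mm above the mat, 30 mm wide; x runs along it, y points level out of its face across the mat to the case. The mat: fixed black rubber, 3 mm thick, 320 mm along the stop, reaching 350 mm in front of the face. Both are placed and turned together.
- orange_case_center (a point): Centre of a smaller orange organiser case standing on its edge behind the stop, 120 x 36 x 90 mm high (x, y, z); not to be moved
- glue_mid (a point): Centre, half-way up, of a white glue bottle with yellow label and orange cap, 56 mm across, 160 mm tall, standing beside the mat; not to be moved
- jar_mid (a point): Centre, half-way up, of an amber jar with steel lid, 72 mm across, 85 mm tall, standing beside the mat; not to be moved
- spray_mid (a point): Centre, half-way up, of a red spray can, 64 mm across, 170 mm tall, standing beside the mat; not to be moved
- driver_grip (a point): Middle of the green handle of a screwdriver 200 mm long lying beside the mat; its x axis points along it to the blade; not to be moved
- tape_mid (a point): Centre of a yellow tape measure 68 x 34 x 62 mm high standing near the mat's end behind the case; not to be moved
Not all that is in view belongs to the job. Several things look just like the case: the one meant starts farthest from the robot's base.

How it is judged:
By the outcome, as a careful person would: the job done as asked, in the order asked, and still so for the second after the job is handed in, with the robot touching nothing.
It also fails if it takes over 38 s, if anything falls off the work surface, if the arm or the gripper's body presses on something with over 40 N, if the wrist force passes 120 N, or if a joint passes its speed limit or range.

## Working session

There is one attempt and no reset: what is moved stays moved. The work goes in short steps, Python scripts to look and compute and a tool call to move; the robot and the scene stay as the last step left them, time stands still between calls to the robot, and variables do not carry over. Pictures are saved under pics/ and viewed, about 8 in all and at most 12, crops included, and the job is handed in when it is done.

Besides the shell and the picture viewer there is one more tool, called after "Call:" as name(argument=value, ...) on one line, values as JSON. apply_moves: Moves the arm, as the interface text tells. Its arguments: {"type":"object","properties":{"increments":{"type":"array","items":{"type":"object","properties":{"gripper":{"type":"number"},"delta_pos":{"type":"array","items":{"type":"number"}},"dr":{"type":"array","items":{"type":"number"}}}}}},"required":["increments"]}

```bash
mkdir -p pics; ls
cat > h.py <<'E'
import numpy as np,cv2
from workcell import ctrl
def grab(n):
    d=ctrl.get_image(n); R=cv2.Rodrigues(np.array(d['rvec'],float))[0]; t=np.array(d['tvec'],float).ravel()
    z=d['range_z']; K=np.array(d['mtx']); v,u=np.mgrid[:z.shape[0],:z.shape[1]]
    P=np.stack([(u-K[0,2])/K[0,0]*z,(v-K[1,2])/K[1,1]*z,z],-1)
    d['W']=(P-t)@R; d['W'][z==0]=np.nan; d['C']=-R.T@t
    return d
E
python3 - <<'E'
from h import *
for n in('scene','top'):
    d=grab(n); cv2.imwrite(f'pics/{n}0.png',d['img'][...,::-1]); print(n,d['C'])
    np.savez(f'{n}0.npz',img=d['img'],W=d['W'])
o=ctrl.get_obs();print(o)
E
```

```text
pics
scene [ 995.65236659  444.40605532 1104.99686812]
top [ 414.82003509   53.74264024 1095.85201005]
{'t': 0.1, 'qpos': array([ 1.15999654e+00,  4.23756960e-01,  1.63060479e+00, -5.85427553e-06,
        1.08863609e+00, -1.90217282e-02]), 'qvel': array([ 0.00017734, -0.00224772, -0.00169652,  0.00100414, -0.00056147,
        0.00130891]), 'joint_torque': array([-3.14750914e-04, -5.45605087e+01, -2.74325019e+01,  6.46156934e-02,
        1.87500031e-02, -4.01794557e-05]), 'ee_pos': array([238.42305908, 577.16089936, 207.58757037]), 'orientation': array([ 0.30627095,  1.54915299, -0.30844061]), 'ft_force': array([ 0.44272396, -0.47064458, -0.84148546]), 'moment': array([-0.02984124,  0.03228396, -0.00036255]), 'width': 87.54909659303947}
```

View pics/scene0.png

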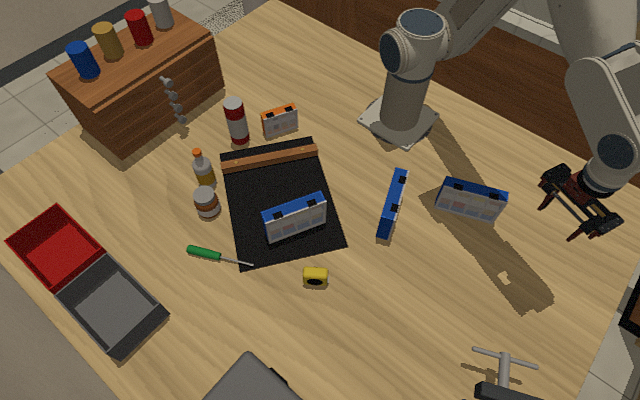

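View pics/top0.png

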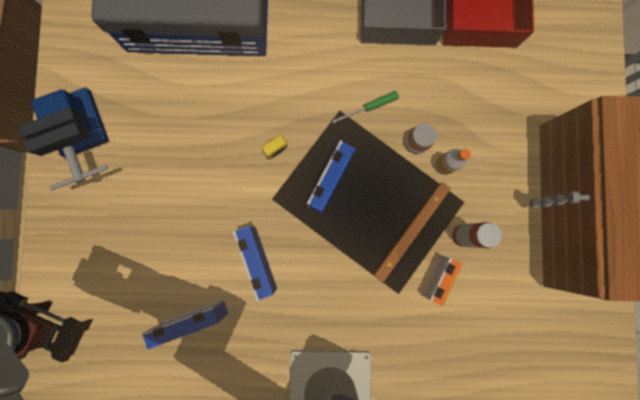

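The scene view shows the case standing on the mat at about (295,217), its lid toward the tape (315,277), and the stop at (268,157). Two look-alikes stand off the mat, at (392,205) and (472,200). In the top view the case is at (331,175), the stop runs from (378,277) to (447,188), and the tape is at (274,146).

Run:
```python
from h import *
for n,box in(('top',(295,130,365,220)),('scene',(255,185,335,250))):
    D=np.load(n+'0.npz');W=D['W'];img=D['img']
    hsv=cv2.cvtColor(img,cv2.COLOR_RGB2HSV)
    m=np.zeros(W.shape[:2],bool);m[box[1]:box[3],box[0]:box[2]]=1
    m&=(W[...,2]>112)&(W[...,2]<135)
    P=W[m];r=cv2.minAreaRect(P[:,:2].astype(np.float32));print(n,'case top',len(P),np.median(P[:,2]),r,cv2.boxPoints(r).round().tolist())
    b2={'top':(365,175,460,290),'scene':(215,140,325,180)}[n]
    m=np.zeros(W.shape[:2],bool);m[b2[1]:b2[3],b2[0]:b2[2]]=1
    m&=(W[...,2]>24)&(W[...,2]<40)&(hsv[...,1]>70)
    m=cv2.morphologyEx(m.astype(np.uint8),cv2.MORPH_OPEN,np.ones((3,3)))>0
    P=W[m];r=cv2.minAreaRect(P[:,:2].astype(np.float32));print(n,'stop',len(P),np.median(P[:,2]),r,cv2.boxPoints(r).round().tolist())
D=np.load('top0.npz');W=D['W']
for k,(u,v) in dict(glue=(455,158),jar=(420,138),spray=(485,235),tape=(274,146),orange=(446,281),driver=(380,101)).items(): print(k,W[v,u].round())
```

```text
top case top 1198 123.68002559619377 ((571.2119140625, 14.655204772949219), (42.00127410888672, 180.01011657714844), 63.4595947265625) [[481.0, 36.0], [642.0, -44.0], [661.0, -7.0], [500.0, 74.0]]
top stop 1343 33.27857924456498 ((437.5499267578125, -213.42828369140625), (30.866350173950195, 318.52716064453125), 54.40776443481445) [[299.0, -133.0], [558.0, -319.0], [576.0, -294.0], [317.0, -108.0]]
scene case top 941 123.87411424152499 ((570.7284545898438, 13.285697937011719), (45.25878143310547, 180.8633575439453), 62.999820709228516) [[480.0, 34.0], [641.0, -48.0], [662.0, -8.0], [500.0, 75.0]]
scene stop 850 33.415899232003795 ((436.6258544921875, -215.9892578125), (39.30664825439453, 319.35302734375), 54.6674690246582) [[295.0, -140.0], [556.0, -324.0], [578.0, -292.0], [318.0, -108.0]]
glue [ 624. -300.  122.]
jar [ 682. -220.   88.]
spray [ 430. -354.  168.]
tape [656. 165.  66.]
orange [ 312. -287.   90.]
driver [ 802. -124.   24.]
```

```bash
cat >> h.py <<'E'
from scipy.spatial.transform import Rotation as Ro
C=np.array([571,14.5]); S=np.array([446.3,-201.2]); ac=np.radians(63.3); a_s=np.radians(54.4)
def plan(p,ang):
    """tool down, jaws across the push direction; ang = direction of the y (out) axis"""
    o=ctrl.get_obs();R=Ro.from_rotvec(o['orientation'])
    best=None
    for s in(1,-1):
        x=np.array([0,0,-1.]);y=s*np.array([np.sin(ang),-np.cos(ang),0]);T=Ro.from_matrix(np.c_[x,y,np.cross(x,y)])
        dr=(R.inv()*T).as_rotvec()
        if best is None or np.linalg.norm(dr)<np.linalg.norm(best[0]): best=(dr,T)
    dp=np.array(p)-o['ee_pos']
    print('t',o['t'],'tcp',o['ee_pos'].round(1),'F',o['ft_force'].round(1),'q',o['qpos'].round(2))
    print('dr',best[0].round(4),'dcm now',(R.inv().apply(dp)/10).round(2),'dcm after',(best[1].inv().apply(dp)/10).round(2)); print(best[1].as_matrix().round(3).tolist())
E
python3 - <<'E'
from h import *
yc=np.array([np.cos(ac),np.sin(ac)]); p=C+yc*(21+50)
plan([*p,200],ac)
E
```

```text
t 0.1 tcp [238.4 577.2 207.6] F [ 0.4 -0.5 -0.8] q [ 1.16  0.42  1.63 -0.    1.09 -0.02]
dr [-1.4966e+00 -1.1000e-03  1.1000e-03] dcm now [  0.8  -32.22  52.75] dcm after [  0.76 -54.99 -28.22]
[[0.0, -0.893, 0.449], [0.0, 0.449, 0.893], [-1.0, 0.0, 0.0]]
```

Call:
apply_moves(increments=[{"gripper":100,"delta_pos":[0,0,0],"dr":[-0.1,0,0]},{"gripper":100,"delta_pos":[0,0,0],"dr":[-0.1,0,0]},{"gripper":100,"delta_pos":[0,0,0],"dr":[-0.1,0,0]},{"gripper":100,"delta_pos":[0,0,0],"dr":[-0.1,0,0]},{"gripper":100,"delta_pos":[0,0,0],"dr":[-0.1,0,0]}])

```text
t: 0.52
ee_pos: [238.5, 577.3, 207.8]
orientation: [-0.09, 1.569, 0.088]
ft_force: [0.2, 1.1, 0.3]
width: 87.8
```

Call:
apply_moves(increments=[{"gripper":100,"delta_pos":[0,0,0],"dr":[-0.1,0,0]},{"gripper":100,"delta_pos":[0,0,0],"dr":[-0.1,0,0]},{"gripper":100,"delta_pos":[0,0,0],"dr":[-0.1,0,0]},{"gripper":100,"delta_pos":[0,0,0],"dr":[-0.1,0,0]},{"gripper":100,"delta_pos":[0,0,0],"dr":[-0.1,0,0]}])

```text
t: 0.93
ee_pos: [238.5, 577.3, 207.8]
orientation: [-0.481, 1.518, 0.48]
ft_force: [0.8, 0.5, 0.3]
width: 87.9
```

Call:
apply_moves(increments=[{"gripper":100,"delta_pos":[0,0,0],"dr":[-0.1,0,0]},{"gripper":100,"delta_pos":[0,0,0],"dr":[-0.1,0,0]},{"gripper":100,"delta_pos":[0,0,0],"dr":[-0.1,0,0]},{"gripper":100,"delta_pos":[0,0,0],"dr":[-0.1,0,0]},{"gripper":100,"delta_pos":[0,0,0],"dr":[-0.1,0,0]}])

```text
t: 1.35
ee_pos: [238.5, 577.3, 207.8]
orientation: [-0.866, 1.392, 0.866]
ft_force: [0.3, 0.1, -0.1]
width: 87.9
```

Call:
apply_moves(increments=[{"gripper":100,"delta_pos":[0,-2.75,-1.4],"dr":[0,0,0]},{"gripper":100,"delta_pos":[0,-2.75,-1.4],"dr":[0,0,0]},{"gripper":100,"delta_pos":[0,-2.75,-1.4],"dr":[0,0,0]},{"gripper":100,"delta_pos":[0,-2.75,-1.4],"dr":[0,0,0]},{"gripper":100,"delta_pos":[0,-2.75,-1.4],"dr":[0,0,0]}])

```text
t: 1.77
ee_pos: [330.8, 452.2, 207.9]
orientation: [-0.863, 1.394, 0.862]
ft_force: [0.5, 0.6, 0.0]
width: 87.7
```

Call:
apply_moves(increments=[{"gripper":100,"delta_pos":[0,-2.75,-1.4],"dr":[0,0,0]},{"gripper":100,"delta_pos":[0,-2.75,-1.4],"dr":[0,0,0]},{"gripper":100,"delta_pos":[0,-2.75,-1.4],"dr":[0,0,0]},{"gripper":100,"delta_pos":[0,-2.75,-1.4],"dr":[0,0,0]},{"gripper":100,"delta_pos":[0,-2.75,-1.4],"dr":[0,0,0]}])

```text
t: 2.18
ee_pos: [422.7, 328.2, 208.1]
orientation: [-0.862, 1.394, 0.862]
ft_force: [0.3, -0.4, 0.8]
width: 87.9
```

Call:
apply_moves(increments=[{"gripper":100,"delta_pos":[0,-2.75,-1.4],"dr":[0,0,0]},{"gripper":100,"delta_pos":[0,-2.75,-1.4],"dr":[0,0,0]},{"gripper":100,"delta_pos":[0,-2.75,-1.4],"dr":[0,0,0]},{"gripper":100,"delta_pos":[0,-2.75,-1.4],"dr":[0,0,0]},{"gripper":100,"delta_pos":[0,-2.75,-1.4],"dr":[0,0,0]}])

```text
t: 2.6
ee_pos: [514.5, 204.2, 208.0]
orientation: [-0.862, 1.394, 0.862]
ft_force: [0.1, 0.9, -0.4]
width: 87.6
```

Run:
```python
from h import *
yc=np.array([np.cos(ac),np.sin(ac)]); p=C+yc*(21+50)
plan([*p,112],ac)
```

```text
t 2.6 tcp [514.5 204.2 208. ] F [ 0.1  0.9 -0.4] q [ 0.36  0.32  1.79  0.    1.03 -2.32]
dr [ 0.0034 -0.0004 -0.0004] dcm now [  9.6  -13.55  -7.35] dcm after [  9.6  -13.57  -7.31]
[[0.0, -0.893, 0.449], [0.0, 0.449, 0.893], [-1.0, 0.0, 0.0]]
```

Call:
apply_moves(increments=[{"gripper":100,"delta_pos":[0,0,0],"dr":[0.124,0,0]},{"gripper":100,"delta_pos":[0,0,0],"dr":[0.124,0,0]},{"gripper":100,"delta_pos":[0,0,0],"dr":[0.124,0,0]},{"gripper":100,"delta_pos":[0,0,0],"dr":[0.124,0,0]},{"gripper":100,"delta_pos":[0,0,0],"dr":[0.124,0,0]}])

```text
t: 3.02
ee_pos: [513.8, 205.3, 207.9]
orientation: [-0.378, 1.539, 0.378]
ft_force: [1.0, -0.8, -0.6]
width: 87.8
```

Call:
apply_moves(increments=[{"gripper":100,"delta_pos":[0,0,0],"dr":[0.124,0,0]},{"gripper":100,"delta_pos":[0,0,0],"dr":[0.124,0,0]},{"gripper":100,"delta_pos":[0,0,0],"dr":[0.124,0,0]},{"gripper":100,"delta_pos":[0,0,0],"dr":[0.124,0,0]},{"gripper":100,"delta_pos":[0,0,0],"dr":[0.124,0,0]}])

```text
t: 3.43
ee_pos: [513.8, 205.5, 207.9]
orientation: [0.108, 1.569, -0.109]
ft_force: [0.2, -0.3, 0.4]
width: 87.8
```

Call:
apply_moves(increments=[{"gripper":100,"delta_pos":[0,0,0],"dr":[0.124,0,0]},{"gripper":100,"delta_pos":[0,0,0],"dr":[0.124,0,0]},{"gripper":100,"delta_pos":[0,0,0],"dr":[0.124,0,0]},{"gripper":100,"delta_pos":[0,0,0],"dr":[0.124,0,0]},{"gripper":100,"delta_pos":[0,0,0],"dr":[0.124,0,0]}])

```text
t: 3.85
ee_pos: [513.7, 205.5, 207.9]
orientation: [0.592, 1.489, -0.593]
ft_force: [0.3, 0.3, 0.5]
width: 87.7
```

Call:
apply_moves(increments=[{"gripper":100,"delta_pos":[0,0,0],"dr":[0.124,0,0]},{"gripper":100,"delta_pos":[0,0,0],"dr":[0.124,0,0]},{"gripper":100,"delta_pos":[0,0,0],"dr":[0.124,0,0]},{"gripper":100,"delta_pos":[0,0,0],"dr":[0.124,0,0]},{"gripper":100,"delta_pos":[0,0,0],"dr":[0.124,0,0]}])

```text
t: 4.27
ee_pos: [513.7, 205.5, 207.9]
orientation: [1.065, 1.295, -1.067]
ft_force: [-1.0, 0.2, 0.7]
width: 87.7
```

Call:
apply_moves(increments=[{"gripper":100,"delta_pos":[0,0,0],"dr":[0.124,0,0]},{"gripper":100,"delta_pos":[0,0,0],"dr":[0.124,0,0]},{"gripper":100,"delta_pos":[0,0,0],"dr":[0.124,0,0]},{"gripper":100,"delta_pos":[0,0,0],"dr":[0.124,0,0]},{"gripper":100,"delta_pos":[0,0,0],"dr":[0.124,0,0]}])

```text
t: 4.68
ee_pos: [513.7, 205.5, 207.9]
orientation: [1.516, 0.976, -1.517]
ft_force: [0.4, 0.2, 0.2]
width: 88.1
```

Run:
```python
from h import *
yc=np.array([np.cos(ac),np.sin(ac)]); p=C+yc*(21+50)
plan([*p,112],ac)
```

```text
t 4.6833 tcp [513.7 205.5 207.9] F [0.4 0.2 0.2] q [ 0.36  0.32  1.79 -0.    1.03  0.79]
dr [0.0389 0.0006 0.0006] dcm now [ 9.59 13.4   7.91] dcm after [ 9.59 13.7   7.39]
[[0.0, 0.893, -0.449], [0.0, -0.449, -0.893], [-1.0, 0.0, 0.0]]
```

Call:
apply_moves(increments=[{"gripper":100,"delta_pos":[0,0,0],"dr":[0.039,0,0]},{"gripper":100,"delta_pos":[0,3.42,1.85],"dr":[0,0,0]},{"gripper":100,"delta_pos":[0,3.42,1.85],"dr":[0,0,0]},{"gripper":100,"delta_pos":[0,3.42,1.85],"dr":[0,0,0]},{"gripper":100,"delta_pos":[0,3.42,1.85],"dr":[0,0,0]}])

```text
t: 5.1
ee_pos: [604.3, 77.3, 208.0]
orientation: [1.538, 0.956, -1.539]
ft_force: [0.4, 0.4, 0.9]
width: 88.0
```

Call:
apply_moves(increments=[{"gripper":100,"delta_pos":[2.4,0,0],"dr":[0,0,0]},{"gripper":100,"delta_pos":[2.4,0,0],"dr":[0,0,0]},{"gripper":100,"delta_pos":[2.4,0,0],"dr":[0,0,0]},{"gripper":100,"delta_pos":[2.4,0,0],"dr":[0,0,0]},{"gripper":100,"delta_pos":[0,0,0],"dr":[0,0,0]}])

```text
t: 5.52
ee_pos: [600.2, 78.0, 107.5]
orientation: [1.534, 0.959, -1.548]
ft_force: [-0.9, 0.1, 0.2]
width: 88.0
```

Run:
```python
from h import *
yc=np.array([np.cos(ac),np.sin(ac)]); p=C+yc*(21+50)
plan([*p,112],ac)
d=grab('scene'); cv2.imwrite('pics/scene1.png',cv2.resize(d['img'][100:300,180:500,::-1],(800,500)))
```

```text
t 5.5167 tcp [600.2  78.  107.5] F [-0.9  0.1  0.2] q [ 0.11  0.53  1.73 -0.    0.89  0.57]
dr [0.0057 0.0046 0.0072] dcm now [-0.46  0.24 -0.11] dcm after [-0.45  0.24 -0.12]
[[0.0, 0.893, -0.449], [0.0, -0.449, -0.893], [-1.0, 0.0, 0.0]]
```

View pics/scene1.png

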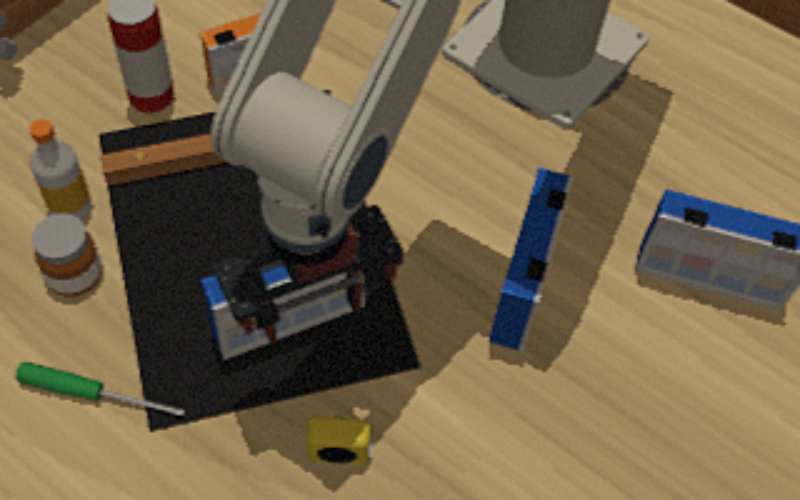

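The fingers hang level behind the lid, with the open jaws along the case and no contact. The case is still upright around (280,310), and the tape is clear at (340,440).

Call:
apply_moves(increments=[{"gripper":100,"delta_pos":[0,0,0.8],"dr":[0,0.005,0.007]},{"gripper":100,"delta_pos":[0,0,0.8],"dr":[0,0,0]},{"gripper":100,"delta_pos":[0,0,0.8],"dr":[0,0,0]},{"gripper":100,"delta_pos":[0,0,0.7],"dr":[0,0,0]},{"gripper":100,"delta_pos":[0,0,0.5],"dr":[0,0,0]}])

```text
t: 5.98
ee_pos: [587.8, 45.3, 113.3]
orientation: [1.547, 0.951, -1.53]
ft_force: [0.2, -0.4, -1.5]
width: 87.8
```

Call:
apply_moves(increments=[{"gripper":100,"delta_pos":[0,0,0.5],"dr":[0,0,0]},{"gripper":100,"delta_pos":[0,0,0.5],"dr":[0,0,0]},{"gripper":100,"delta_pos":[0,0,0.5],"dr":[0,0,0]},{"gripper":100,"delta_pos":[0,0,0.5],"dr":[0,0,0]},{"gripper":100,"delta_pos":[0,0,0.5],"dr":[0,0,0]}])

```text
t: 6.4
ee_pos: [576.5, 23.5, 112.0]
orientation: [1.546, 0.952, -1.531]
ft_force: [0.1, -0.1, 0.1]
width: 87.8
```

Run:
```python
from h import *
yc=np.array([np.cos(ac),np.sin(ac)]); p=C+yc*(21+50)
plan([*p,112],ac)
d=grab('scene'); cv2.imwrite('pics/scene2.png',cv2.resize(d['img'][140:280,200:400,::-1],(800,560)))
```

```text
t 6.4 tcp [576.5  23.5 112. ] F [ 0.1 -0.1  0.1] q [0.02 0.48 1.81 0.   0.85 0.48]
dr [ 0.0061 -0.005  -0.0069] dcm now [ 0.03 -0.05 -6.05] dcm after [-0.   -0.08 -6.05]
[[0.0, 0.893, -0.449], [0.0, -0.449, -0.893], [-1.0, 0.0, 0.0]]
```

View pics/scene2.png

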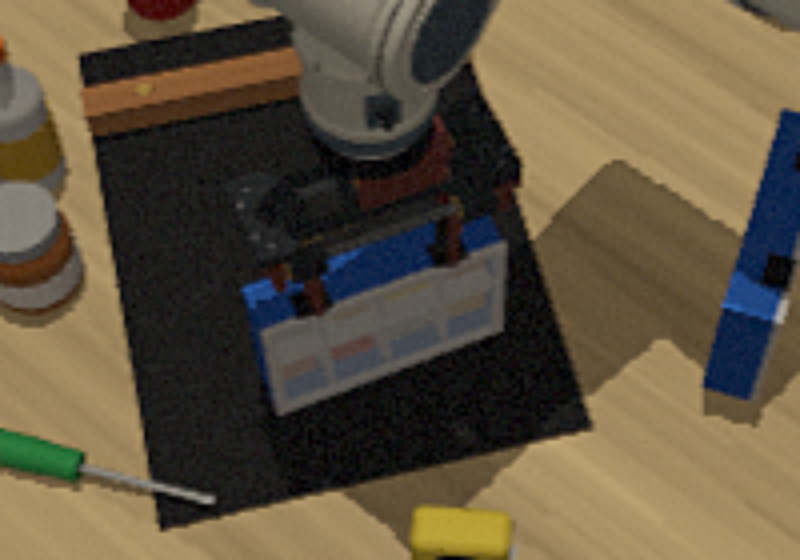

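The lid's top edge has tilted back under the fingers at (315,290) and (455,235), so the case is tipping as intended. I'll keep pushing.

Call:
apply_moves(increments=[{"gripper":100,"delta_pos":[0,0,0.6],"dr":[0,0,0]},{"gripper":100,"delta_pos":[0,0,0.6],"dr":[0,0,0]},{"gripper":100,"delta_pos":[0,0,0.6],"dr":[0,0,0]},{"gripper":100,"delta_pos":[0,0,0.6],"dr":[0,0,0]},{"gripper":100,"delta_pos":[0,0,0.6],"dr":[0,0,0]}])

```text
t: 6.87
ee_pos: [563.1, -3.5, 111.8]
orientation: [1.546, 0.952, -1.531]
ft_force: [0.2, -0.5, -0.6]
width: 87.8
```

Call:
apply_moves(increments=[{"gripper":100,"delta_pos":[0,0,0.4],"dr":[0,0,0]},{"gripper":100,"delta_pos":[0,0,0.2],"dr":[0,0,0]},{"gripper":100,"delta_pos":[0,0,0],"dr":[0,0,0]},{"gripper":100,"delta_pos":[0,0,0],"dr":[0,0,0]},{"gripper":100,"delta_pos":[0,0,0],"dr":[0,0,0]}])

```text
t: 7.28
ee_pos: [560.9, -8.2, 111.9]
orientation: [1.546, 0.952, -1.531]
ft_force: [0.3, 0.1, -0.1]
width: 87.7
```

Run:
```python
from h import *
plan([0,0,0],ac)
d=grab('scene'); cv2.imwrite('pics/scene3.png',cv2.resize(d['img'][140:280,200:400,::-1],(800,560)))
np.savez('s3.npz',img=d['img'],W=d['W'])
```

```text
t 7.2833 tcp [560.9  -8.2 111.9] F [ 0.3  0.1 -0.1] q [-0.04  0.46  1.84  0.    0.83  0.42]
dr [ 0.0061 -0.0051 -0.0072] dcm now [ 10.7  -50.7   24.22] dcm after [ 11.19 -50.48  24.47]
[[0.0, 0.893, -0.449], [0.0, -0.449, -0.893], [-1.0, 0.0, 0.0]]
```

View pics/scene3.png

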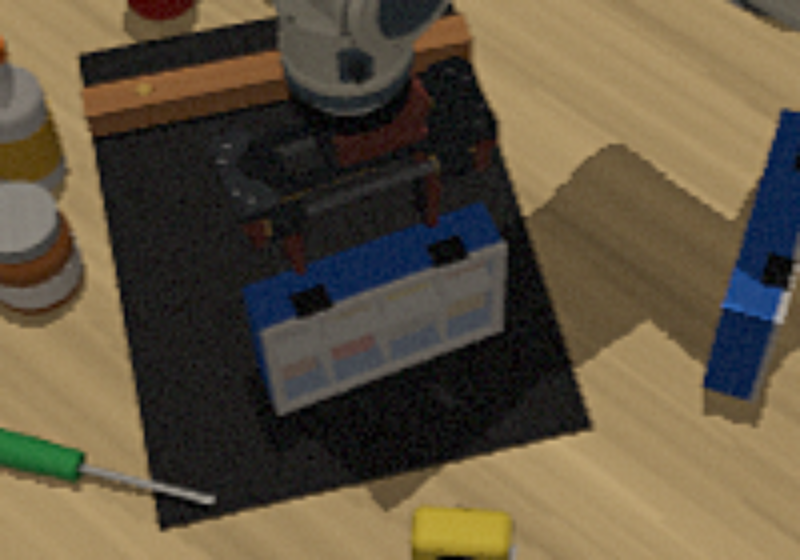

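Run:
```python
from h import *
A=np.load('scene0.npz');B=np.load('s3.npz')
u=np.arange(0,800,1)
for nm,D in(('A',A),('B',B)):
    W=D['W'];
    m=np.zeros(W.shape[:2],bool);m[185:250,255:335]=1
    hsv=cv2.cvtColor(D['img'],cv2.COLOR_RGB2HSV)
    b=m&(hsv[...,0]>100)&(hsv[...,0]<130)&(hsv[...,1]>120)
    P=W[b];P=P[~np.isnan(P[:,0])];print(nm,len(P),np.percentile(P[:,2],[5,50,95]),P[:,:2].mean(0), cv2.minAreaRect(P[P[:,2]>112][:,:2].astype(np.float32)))
W=B['W']
for (x,y) in((298,262),(293,240),(432,215),(430,195),(290,270)):
    c=(200+x//4,140+y//4);print((x,y),W[c[1],c[0]].round(),B['img'][c[1],c[0]])
```

```text
A 721 [  3.64375059 123.68896079 126.8485242 ] [5.70652646e+02 4.45697097e-01] ((568.8480834960938, 9.595306396484375), (36.975120544433594, 180.8633575439453), 62.999820709228516)
B 728 [  3.02192368 123.43842624 126.90760582] [572.32542422   6.83977468] ((569.3547973632812, 9.481121063232422), (39.46824264526367, 179.24078369140625), 64.37687683105469)
(298, 262) [611. -21. 146.] [50 26 14]
(293, 240) [611. -22. 170.] [47 19 12]
(432, 215) [520.  22. 141.] [54 26 20]
(430, 195) [524.  22. 170.] [41 24 17]
(290, 270) [563. -91.   3.] [ 8 25 41]
```

Run:
```python
from h import *
W=np.load('scene0.npz')['W'];m=np.zeros(W.shape[:2],bool);m[160:250,530:630]=1
P=W[m&(W[...,2]>100)]
i=np.argsort(P[:,2])[:12];print(P[i].round())
d=grab('wrist');cv2.imwrite('pics/w3.png',d['img'][...,::-1]);print(d['C'])
W=d['W'];P=W[(W[...,2]>126)&(np.hypot(W[...,0]-561,W[...,1]+8)<120)]
print(len(P));i=np.argsort(P[:,2])[:3000:200];print(P[i].round())
```

```text
[[227. 527. 222.]
 [230. 529. 222.]
 [220. 537. 223.]
 [226. 534. 223.]
 [268. 618. 224.]
 [265. 614. 224.]
 [267. 620. 224.]
 [215. 539. 225.]
 [264. 616. 225.]
 [255. 627. 225.]
 [223. 535. 225.]
 [229. 532. 225.]]
[596.69781529  67.81741365 289.26394443]
58853
[[626.   1. 126.]
 [610. -20. 130.]
 [521.   9. 134.]
 [524.  16. 138.]
 [604. -18. 141.]
 [599. -29. 144.]
 [523.  24. 147.]
 [598. -31. 150.]
 [523.  15. 153.]
 [522.  23. 156.]
 [609. -19. 158.]
 [597. -34. 161.]
 [603. -23. 163.]
 [526.  20. 165.]
 [523.  23. 167.]]
```

View pics/w3.png

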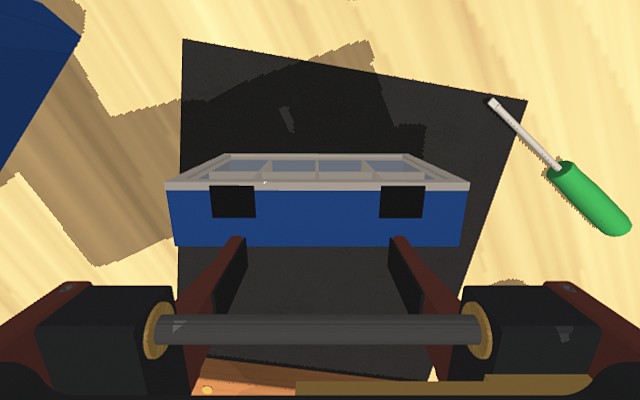

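The wrist view shows the case still upright, latches at (232,200) and (400,200), and the fingers past it. With the jaws open the tips sit about 14 mm behind the TCP rather than 8 mm ahead, so they cleared the top by about 3 mm. I'll go back over and come in lower.

Call:
apply_moves(increments=[{"gripper":100,"delta_pos":[-3,0,0],"dr":[0,0,0]},{"gripper":100,"delta_pos":[0,0,-2.2],"dr":[0.006,0,0]},{"gripper":100,"delta_pos":[0,0,-2.2],"dr":[0,0,0]},{"gripper":100,"delta_pos":[0,0,-2.2],"dr":[0,0,0]},{"gripper":100,"delta_pos":[0,0,-2.2],"dr":[0,0,0]}])

```text
t: 7.8
ee_pos: [600.4, 71.3, 142.6]
orientation: [1.55, 0.948, -1.535]
ft_force: [0.1, -0.9, -0.3]
width: 88.0
```

Call:
apply_moves(increments=[{"gripper":100,"delta_pos":[0,0,0],"dr":[0,0,0]},{"gripper":100,"delta_pos":[2,0,0],"dr":[0,0,0]},{"gripper":100,"delta_pos":[2,0,0],"dr":[0,0,0]},{"gripper":100,"delta_pos":[2,0,0],"dr":[0,0,0]},{"gripper":100,"delta_pos":[0.4,0,0],"dr":[0,0,0]}])

```text
t: 8.22
ee_pos: [597.9, 69.8, 75.3]
orientation: [1.546, 0.95, -1.54]
ft_force: [-1.1, -0.9, 0.2]
width: 88.0
```

Run:
```python
from h import *
yc=np.array([np.cos(ac),np.sin(ac)]); p=C+yc*31
plan([*p,80],ac)
d=grab('wrist');W=d['W'];P=W[(W[...,2]>60)&(W[...,2]<110)&((W[...,:2]-C)@yc>35)];i=np.argsort(P[:,2]);print(len(P),P[i[:600:60]].round())
```

```text
t 8.2167 tcp [597.9  69.8  75.3] F [-1.1 -0.9  0.2] q [0.1  0.56 1.76 0.   0.81 0.56]
dr [ 0.0003 -0.0021 -0.0027] dcm now [-0.48  0.08  3.05] dcm after [-0.47  0.08  3.05]
[[0.0, 0.893, -0.449], [0.0, -0.449, -0.893], [-1.0, 0.0, 0.0]]
6559 [[655. 149.  60.]
 [662. 139.  60.]
 [649. 156.  60.]
 [636. 187.  60.]
 [664. 184.  60.]
 [658. 144.  60.]
 [657. 192.  61.]
 [656. 193.  61.]
 [661. 143.  61.]
 [646. 190.  61.]]
```

Call:
apply_moves(increments=[{"gripper":100,"delta_pos":[0,0,0.6],"dr":[0,0,0]},{"gripper":100,"delta_pos":[0,0,0.6],"dr":[0,0,0]},{"gripper":100,"delta_pos":[0,0,0.6],"dr":[0,0,0]},{"gripper":100,"delta_pos":[0,0,0.6],"dr":[0,0,0]},{"gripper":100,"delta_pos":[0,0,0.5],"dr":[0,0,0]}])

```text
t: 8.68
ee_pos: [587.5, 43.6, 79.0]
orientation: [1.551, 0.947, -1.535]
ft_force: [0.0, -0.4, 0.3]
width: 87.9
```

Call:
apply_moves(increments=[{"gripper":100,"delta_pos":[0,0,0.5],"dr":[0,0,0]},{"gripper":100,"delta_pos":[0,0,0.5],"dr":[0,0,0]},{"gripper":100,"delta_pos":[0,0,0.5],"dr":[0,0,0]},{"gripper":100,"delta_pos":[0,0,0.5],"dr":[0,0,0]},{"gripper":100,"delta_pos":[0,0,0.5],"dr":[0,0,0]}])

```text
t: 9.1
ee_pos: [575.9, 21.7, 78.0]
orientation: [1.55, 0.948, -1.536]
ft_force: [0.5, 0.4, 0.7]
width: 87.6
```

Run:
```python
from h import *
plan([0,0,0],ac)
d=grab('scene'); cv2.imwrite('pics/scene4.png',cv2.resize(d['img'][140:280,200:400,::-1],(800,560)))
```

```text
t 9.1 tcp [575.9  21.7  78. ] F [0.5 0.4 0.7] q [0.02 0.53 1.82 0.   0.78 0.48]
dr [ 0.    -0.005 -0.007] dcm now [  7.31 -50.53  27.85] dcm after [  7.8  -50.48  27.82]
[[0.0, 0.893, -0.449], [0.0, -0.449, -0.893], [-1.0, 0.0, 0.0]]
```

View pics/scene4.png

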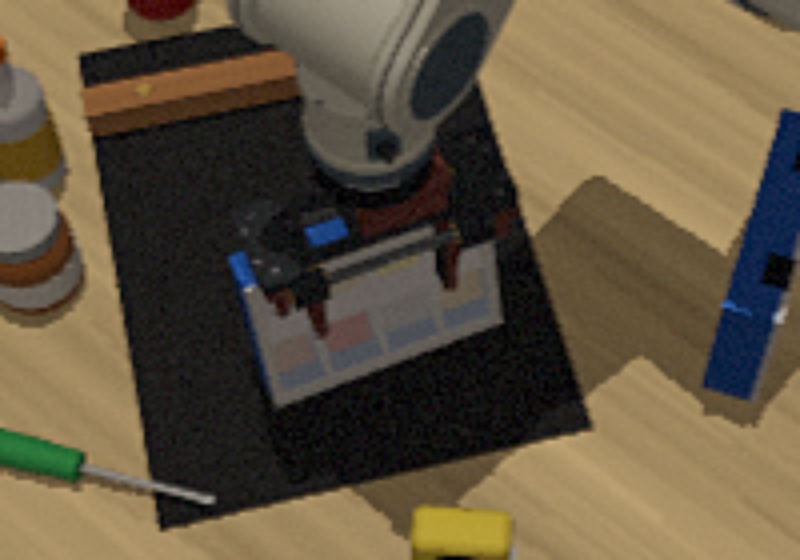

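The lid is now tilted back, from the top-left corner (235,265) to the foot at (275,405), with both fingers on it at (318,325) and (450,280). Pushing on past the balance point.

Call:
apply_moves(increments=[{"gripper":100,"delta_pos":[0,0,0.6],"dr":[0,0,0]},{"gripper":100,"delta_pos":[0,0,0.6],"dr":[0,0,0]},{"gripper":100,"delta_pos":[0,0,0.6],"dr":[0,0,0]},{"gripper":100,"delta_pos":[0,0,0.6],"dr":[0,0,0]},{"gripper":100,"delta_pos":[0,0,0.4],"dr":[0,0,0]}])

```text
t: 9.57
ee_pos: [563.0, -3.6, 77.8]
orientation: [1.55, 0.948, -1.536]
ft_force: [-0.1, 0.4, -0.1]
width: 88.2
```

Call:
apply_moves(increments=[{"gripper":100,"delta_pos":[0,0,0],"dr":[0,0,0]},{"gripper":100,"delta_pos":[0,0,0],"dr":[0,0,0]},{"gripper":100,"delta_pos":[0,0,0],"dr":[0,0,0]},{"gripper":100,"delta_pos":[0,0,0],"dr":[0,0,0]},{"gripper":100,"delta_pos":[0,0,0],"dr":[0,0,0]}])

```text
t: 9.98
ee_pos: [563.7, -2.7, 77.9]
orientation: [1.55, 0.948, -1.535]
ft_force: [0.1, -0.6, -0.5]
width: 87.7
```

Run:
```python
from h import *
plan([0,0,0],ac)
d=grab('scene'); cv2.imwrite('pics/scene5.png',cv2.resize(d['img'][140:280,200:400,::-1],(800,560)))
np.savez('s5.npz',img=d['img'],W=d['W'])
```

```text
t 9.9833 tcp [563.7  -2.7  77.9] F [ 0.1 -0.6 -0.5] q [-0.03  0.51  1.85  0.    0.77  0.44]
dr [ 0.0003 -0.0051 -0.0071] dcm now [  7.3  -50.54  25.12] dcm after [  7.79 -50.48  25.09]
[[0.0, 0.893, -0.449], [0.0, -0.449, -0.893], [-1.0, 0.0, 0.0]]
```

View pics/scene5.png

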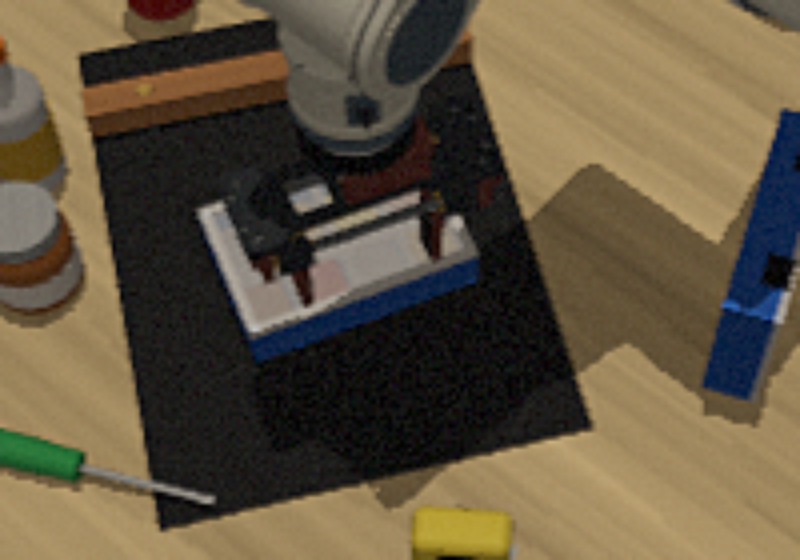

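The case lies flat with the lid up; its rear edge runs from (262,355) to (478,280), and the fingers are above the lid. Next I'll measure it.

Run:
```python
from h import *
W=np.load('s5.npz')['W'];m=np.zeros(W.shape[:2],bool);m[185:235,245:325]=1
n=np.array([np.cos(a_s),np.sin(a_s)]);x=np.array([n[1],-n[0]])
P=W[m&(W[...,2]>38)&(W[...,2]<52)][:,:2]
r=cv2.minAreaRect(P.astype(np.float32));b=cv2.boxPoints(r)
print(r,len(P));print('along,out',np.c_[(b-S)@x,(b-S)@n].round())
c=np.array(r[0]);out=((c-S)@n);al=(c-S)@x;print(al,out)
# target behind rear edge
p=S+al*x+n*(out+60+55);plan([*p,110],a_s)
```

```text
((532.3333740234375, -63.82049560546875), (123.25518798828125, 180.93478393554688), 62.70517349243164) 1023
along,out [[ -91.   88.]
 [  88.  114.]
 [  71.  236.]
 [-108.  210.]]
-10.017963242980315 161.78538279463325
t 10.0333 tcp [563.7  -2.7  77.9] F [0.7 0.3 0.1] q [-0.03  0.51  1.85  0.    0.77  0.44]
dr [ 0.1556 -0.0056 -0.0066] dcm now [-3.18  1.75 -4.5 ] dcm after [-3.21  1.01 -4.7 ]
[[0.0, 0.813, -0.582], [0.0, -0.582, -0.813], [-1.0, 0.0, 0.0]]
```

Call:
apply_moves(increments=[{"gripper":100,"delta_pos":[-3.2,0,0],"dr":[0,0,0]},{"gripper":100,"delta_pos":[0,0,0],"dr":[0.078,0,0]},{"gripper":100,"delta_pos":[0,0,0],"dr":[0.078,0,0]},{"gripper":100,"delta_pos":[0,0.4,-2.35],"dr":[0,0,0]},{"gripper":100,"delta_pos":[0,0,-2.35],"dr":[0,0,0]}])

```text
t: 10.45
ee_pos: [594.4, 32.7, 110.5]
orientation: [1.659, 0.843, -1.643]
ft_force: [1.0, -0.4, 0.2]
width: 87.9
```

Call:
apply_moves(increments=[{"gripper":100,"delta_pos":[0,0,0],"dr":[0,0,0]},{"gripper":100,"delta_pos":[2,0,0],"dr":[0,0,0]},{"gripper":100,"delta_pos":[2,0,0],"dr":[0,0,0]},{"gripper":100,"delta_pos":[2,0,0],"dr":[0,0,0]},{"gripper":100,"delta_pos":[0,0,0],"dr":[0,0,0]}])

```text
t: 10.87
ee_pos: [591.4, 32.8, 46.7]
orientation: [1.653, 0.848, -1.648]
ft_force: [-0.7, -0.8, -0.9]
width: 87.6
```

```bash
cat >> h.py <<'E'
n=np.array([np.cos(a_s),np.sin(a_s)]);x=np.array([n[1],-n[0]])
def case():
    W=grab('scene')['W'];m=np.zeros(W.shape[:2],bool);m[150:235,240:330]=1
    P=W[m&(W[...,2]>38)&(W[...,2]<52)][:,:2];A=np.c_[(P-S)@x,(P-S)@n];A=A[(A[:,1]>3)]
    r=cv2.minAreaRect(A.astype(np.float32));print(len(A),r,cv2.boxPoints(r).round().tolist())
def goto(al,out,z): plan([*(S+al*x+out*n),z],a_s)
E
python3 - <<'E'
from h import *
goto(-16,277,14);case()
E
```

```text
t 10.8667 tcp [591.4  32.8  46.7] F [-0.7 -0.8 -0.9] q [0.03 0.6  1.79 0.   0.75 0.66]
dr [-0.0002 -0.0021 -0.0011] dcm now [ 3.27  0.22 -0.22] dcm after [ 3.27  0.23 -0.23]
[[0.0, 0.813, -0.582], [0.0, -0.582, -0.813], [-1.0, 0.0, 0.0]]
487 ((-9.50701904296875, 161.7935791015625), (181.31869506835938, 122.60187530517578), 7.351364612579346) [[-107.0, 211.0], [-92.0, 89.0], [88.0, 113.0], [73.0, 234.0]]
```

Call:
apply_moves(increments=[{"gripper":100,"delta_pos":[1.2,0,0],"dr":[0,0,0]},{"gripper":100,"delta_pos":[1.2,0,0],"dr":[0,0,0]},{"gripper":100,"delta_pos":[0.8,0,0],"dr":[0,0,0]},{"gripper":100,"delta_pos":[0,0,0],"dr":[0,0,0]},{"gripper":100,"delta_pos":[0,0,0.8],"dr":[0,0,0]}])

```text
t: 11.33
ee_pos: [590.5, 27.1, 17.8]
orientation: [1.657, 0.846, -1.642]
ft_force: [0.5, -0.3, 0.3]
width: 87.5
```

Call:
apply_moves(increments=[{"gripper":100,"delta_pos":[0,0,0.8],"dr":[0,0,0]},{"gripper":100,"delta_pos":[0,0,0.8],"dr":[0,0,0]},{"gripper":100,"delta_pos":[0,0,0.5],"dr":[0,0,0]},{"gripper":100,"delta_pos":[0,0,0.5],"dr":[0,0,0]},{"gripper":100,"delta_pos":[0,0,0.5],"dr":[0,0,0]}])

```text
t: 11.75
ee_pos: [572.3, 0.8, 18.4]
orientation: [1.659, 0.844, -1.641]
ft_force: [1.5, 2.1, 0.1]
width: 88.0
```

Call:
apply_moves(increments=[{"gripper":100,"delta_pos":[0,0,0.5],"dr":[0,0,0]},{"gripper":100,"delta_pos":[0,0,0.5],"dr":[0,0,0]},{"gripper":100,"delta_pos":[0,0,0.5],"dr":[0,0,0]},{"gripper":100,"delta_pos":[0,0,0.5],"dr":[0,0,0]},{"gripper":100,"delta_pos":[0,0,0.5],"dr":[0,0,0]}])

```text
t: 12.17
ee_pos: [558.0, -19.3, 18.2]
orientation: [1.659, 0.844, -1.641]
ft_force: [2.9, 1.9, 1.8]
width: 88.2
```

Run:
```python
from h import *
goto(-16,130,14);case()
d=grab('scene'); cv2.imwrite('pics/scene6.png',cv2.resize(d['img'][140:280,200:400,::-1],(800,560)))
```

```text
t 12.1667 tcp [558.  -19.3  18.2] F [2.9 1.9 1.8] q [-0.06  0.61  1.88  0.    0.64  0.56]
dr [-0.0004 -0.007  -0.0075] dcm now [ 0.36 -0.09  8.3 ] dcm after [ 0.42 -0.09  8.3 ]
[[0.0, 0.813, -0.582], [0.0, -0.582, -0.813], [-1.0, 0.0, 0.0]]
491 ((-16.964378356933594, 151.53085327148438), (179.47434997558594, 146.95083618164062), 0.8663358688354492) [[-108.0, 224.0], [-106.0, 77.0], [74.0, 79.0], [72.0, 226.0]]
```

View pics/scene6.png

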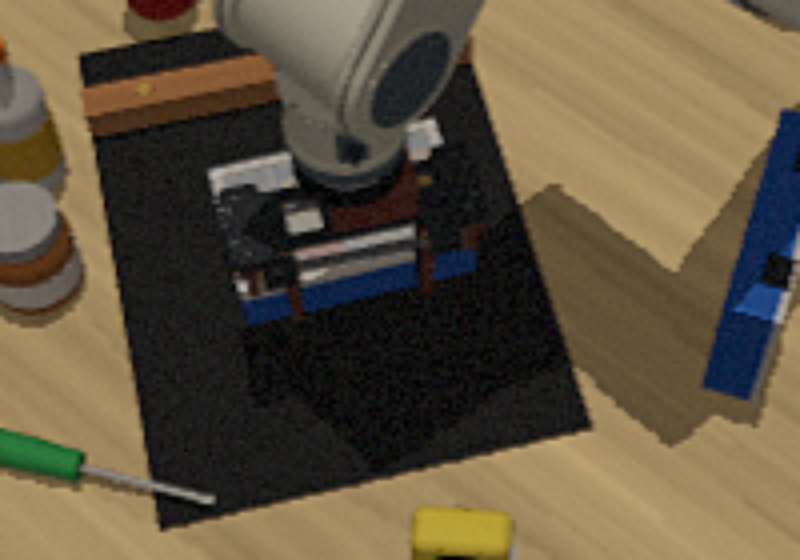

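The fingers are on the rear edge at (297,300) and (427,270), with the case now parallel to the stop and its front about 78 mm from it. Continuing.

Call:
apply_moves(increments=[{"gripper":100,"delta_pos":[0,0,0.6],"dr":[0,0,0]},{"gripper":100,"delta_pos":[0,0,0.6],"dr":[0,0,0]},{"gripper":100,"delta_pos":[0,0,0.6],"dr":[0,0,0]},{"gripper":100,"delta_pos":[0,0,0.6],"dr":[0,0,0]},{"gripper":100,"delta_pos":[0,0,0.6],"dr":[0,0,0]}])

```text
t: 12.68
ee_pos: [539.6, -43.7, 17.7]
orientation: [1.658, 0.845, -1.643]
ft_force: [2.4, 2.9, 2.3]
width: 88.2
```

Call:
apply_moves(increments=[{"gripper":100,"delta_pos":[0,0,0.6],"dr":[0,0,0]},{"gripper":100,"delta_pos":[0,0,0.6],"dr":[0,0,0]},{"gripper":100,"delta_pos":[0,0,0.6],"dr":[0,0,0]},{"gripper":100,"delta_pos":[0,0,0.5],"dr":[0,0,0]},{"gripper":100,"delta_pos":[0,0,0.5],"dr":[0,0,0]}])

```text
t: 13.1
ee_pos: [523.5, -66.5, 17.5]
orientation: [1.658, 0.845, -1.642]
ft_force: [1.3, 4.0, 4.1]
width: 87.4
```

Call:
apply_moves(increments=[{"gripper":100,"delta_pos":[0,0,0.4],"dr":[0,0,0]},{"gripper":100,"delta_pos":[0,0,0.3],"dr":[0,0,0]},{"gripper":100,"delta_pos":[0,0,0.2],"dr":[0,0,0]},{"gripper":100,"delta_pos":[0,0,0.2],"dr":[0,0,0]},{"gripper":100,"delta_pos":[0,0,0.2],"dr":[0,0,0]}])

```text
t: 13.52
ee_pos: [516.1, -76.7, 17.4]
orientation: [1.658, 0.845, -1.642]
ft_force: [3.3, 4.6, 4.2]
width: 87.9
```

Run:
```python
from h import *
goto(-16,130,14);case()
```

```text
t 13.5167 tcp [516.1 -76.7  17.4] F [3.3 4.6 4.2] q [-0.17  0.58  1.96  0.01  0.6   0.45]
dr [-0.0006 -0.0061 -0.0062] dcm now [ 0.33 -0.03  1.19] dcm after [ 0.34 -0.03  1.18]
[[0.0, 0.813, -0.582], [0.0, -0.582, -0.813], [-1.0, 0.0, 0.0]]
500 ((-19.163040161132812, 81.82955932617188), (147.98977661132812, 179.12368774414062), 89.86164855957031) [[-109.0, 8.0], [70.0, 8.0], [71.0, 156.0], [-109.0, 156.0]]
```

Only about 8 mm is left, so I'll go slowly and watch the force.

Call:
apply_moves(increments=[{"gripper":100,"delta_pos":[0,0,0.2],"dr":[0,0,0]},{"gripper":100,"delta_pos":[0,0,0.2],"dr":[0,0,0]},{"gripper":100,"delta_pos":[0,0,0.15],"dr":[0,0,0]},{"gripper":100,"delta_pos":[0,0,0.1],"dr":[0,0,0]},{"gripper":100,"delta_pos":[0,0,0.1],"dr":[0,0,0]}])

```text
t: 13.98
ee_pos: [511.6, -82.8, 17.3]
orientation: [1.658, 0.845, -1.643]
ft_force: [1.6, 4.0, 2.6]
width: 88.0
```

Call:
apply_moves(increments=[{"gripper":100,"delta_pos":[0,0,0.05],"dr":[0,0,0]},{"gripper":100,"delta_pos":[0,0,0.05],"dr":[0,0,0]},{"gripper":100,"delta_pos":[0,0,0.05],"dr":[0,0,0]},{"gripper":100,"delta_pos":[0,0,0.05],"dr":[0,0,0]},{"gripper":100,"delta_pos":[0,0,0.05],"dr":[0,0,0]}])

```text
t: 14.4
ee_pos: [510.2, -84.8, 17.3]
orientation: [1.658, 0.845, -1.642]
ft_force: [2.5, 3.4, 3.3]
width: 87.6
```

Call:
apply_moves(increments=[{"gripper":100,"delta_pos":[0,0,0.05],"dr":[0,0,0]},{"gripper":100,"delta_pos":[0,0,0.05],"dr":[0,0,0]},{"gripper":100,"delta_pos":[0,0,0.05],"dr":[0,0,0]},{"gripper":100,"delta_pos":[0,0,0.05],"dr":[0,0,0]},{"gripper":100,"delta_pos":[0,0,0.05],"dr":[0,0,0]}])

```text
t: 14.82
ee_pos: [508.8, -86.8, 17.3]
orientation: [1.658, 0.845, -1.642]
ft_force: [2.4, 4.0, 2.8]
width: 87.5
```

Call:
apply_moves(increments=[{"gripper":100,"delta_pos":[0,0,0.05],"dr":[0,0,0]},{"gripper":100,"delta_pos":[0,0,0.05],"dr":[0,0,0]},{"gripper":100,"delta_pos":[0,0,0.05],"dr":[0,0,0]},{"gripper":100,"delta_pos":[0,0,0.05],"dr":[0,0,0]},{"gripper":100,"delta_pos":[0,0,0.05],"dr":[0,0,0]}])

```text
t: 15.23
ee_pos: [508.4, -87.4, 17.4]
orientation: [1.66, 0.845, -1.641]
ft_force: [8.1, 19.5, 1.6]
width: 87.9
```

Run:
```python
from h import *
goto(-16,130,14);case()
```

```text
t 15.2333 tcp [508.4 -87.4  17.4] F [ 8.1 19.5  1.6] q [-0.2   0.57  1.97  0.01  0.59  0.42]
dr [-0.0012 -0.0085 -0.0066] dcm now [ 0.34 -0.03 -0.13] dcm after [ 0.34 -0.02 -0.13]
[[0.0, 0.813, -0.582], [0.0, -0.582, -0.813], [-1.0, 0.0, 0.0]]
449 ((-19.617599487304688, 71.70362854003906), (139.09060668945312, 178.75009155273438), 89.30709075927734) [[-110.0, 3.0], [69.0, 1.0], [71.0, 140.0], [-108.0, 142.0]]
```

Call:
apply_moves(increments=[{"gripper":100,"delta_pos":[0,0,0.04],"dr":[0,0,0]},{"gripper":100,"delta_pos":[0,0,0.02],"dr":[0,0,0]},{"gripper":100,"delta_pos":[0,0,0],"dr":[0,0,0]},{"gripper":100,"delta_pos":[0,0,0],"dr":[0,0,0]},{"gripper":100,"delta_pos":[0,0,0],"dr":[0,0,0]}])

```text
t: 15.7
ee_pos: [508.3, -87.4, 17.4]
orientation: [1.661, 0.845, -1.64]
ft_force: [8.5, 18.7, 0.8]
width: 88.1
```

Run:
```python
from h import *
goto(-16,160,18);o=ctrl.get_obs();print(o['moment'])
```

```text
t 15.7 tcp [508.3 -87.4  17.4] F [ 8.5 18.7  0.8] q [-0.2   0.57  1.97  0.01  0.59  0.42]
dr [-0.001  -0.0089 -0.0067] dcm now [-0.04 -0.02 -3.14] dcm after [-0.06 -0.02 -3.14]
[[0.0, 0.813, -0.582], [0.0, -0.582, -0.813], [-1.0, 0.0, 0.0]]
[ 3.28508262 -1.0345041   0.22782362]
```

Call:
apply_moves(increments=[{"gripper":100,"delta_pos":[0,0,-0.5],"dr":[0,0,0]},{"gripper":100,"delta_pos":[0,0,-1.5],"dr":[0,0,0]},{"gripper":100,"delta_pos":[0,0,-2.5],"dr":[0,0,0]},{"gripper":100,"delta_pos":[0,0,-2.5],"dr":[0,0,0]},{"gripper":100,"delta_pos":[-2,0,0],"dr":[0,0,0]}])

```text
t: 16.12
ee_pos: [546.9, -30.3, 35.0]
orientation: [1.653, 0.849, -1.646]
ft_force: [0.7, 0.5, 0.4]
width: 87.7
```

Call:
apply_moves(increments=[{"gripper":100,"delta_pos":[-3.5,0,0],"dr":[0,0,0]},{"gripper":100,"delta_pos":[-3.5,0,0],"dr":[0,0,0]},{"gripper":100,"delta_pos":[-3.5,0,0],"dr":[0,0,0]},{"gripper":100,"delta_pos":[-3.5,0,0],"dr":[0,0,0]},{"gripper":100,"delta_pos":[-3.5,0,0],"dr":[0,0,0]}])

```text
t: 16.53
ee_pos: [544.5, -33.2, 213.5]
orientation: [1.655, 0.846, -1.645]
ft_force: [0.8, 0.8, 0.7]
width: 88.0
```

Call:
apply_moves(increments=[{"gripper":100,"delta_pos":[-1,-1.5,-3],"dr":[0,0,0]},{"gripper":100,"delta_pos":[0,-1.5,-3],"dr":[0,0,0]},{"gripper":100,"delta_pos":[0,-1.5,-3],"dr":[0,0,0]},{"gripper":100,"delta_pos":[0,-1.5,-3],"dr":[0,0,0]},{"gripper":100,"delta_pos":[0,-1.5,-3],"dr":[0,0,0]}])

```text
t: 16.95
ee_pos: [571.5, 133.4, 222.5]
orientation: [1.656, 0.844, -1.645]
ft_force: [0.3, -0.4, -0.2]
width: 88.0
```

Run:
```python
from h import *
case();o=ctrl.get_obs();print(o['ee_pos'],o['ft_force'])
d=grab('top');W=d['W']
A=np.dstack([(W[...,:2]-S)@x,(W[...,:2]-S)@n,W[...,2]])
m=(abs(A[...,0])<150)&(A[...,1]>0)&(A[...,1]<145)&(A[...,2]>38)&(A[...,2]<54)
r=cv2.minAreaRect(A[m][:,:2].astype(np.float32));print('top',r,cv2.boxPoints(r).round(1).tolist())
m=(abs(A[...,0])<170)&(A[...,1]>-45)&(A[...,1]<5)&(A[...,2]>27)&(A[...,2]<37)
r=cv2.minAreaRect(A[m][:,:2].astype(np.float32));print('stop',r)
for s in('scene',):
    d=grab(s);cv2.imwrite('pics/s7.png',cv2.resize(d['img'][110:260,180:400,::-1],(800,545)))
A0=np.load('top0.npz')['W'];
for k,(u,v) in dict(glue=(455,158),jar=(420,138),spray=(485,235),tape=(274,146),orange=(446,281),driver=(380,101)).items(): print(k,(W[v,u]-A0[v,u]).round(1))
```

```text
1563 ((-19.430221557617188, 61.99929428100586), (179.8921661376953, 117.91315460205078), 0.020955370739102364) [[-109.0, 121.0], [-109.0, 3.0], [71.0, 3.0], [70.0, 121.0]]
[572.60899978 138.49462155 222.65087943] [0.74865797 3.09586273 0.44794369]
top ((-19.78851318359375, 59.85420608520508), (180.56671142578125, 119.76136016845703), 0.10704980790615082) [[-110.19999694824219, 119.5999984741211], [-110.0, -0.20000000298023224], [70.5999984741211, 0.10000000149011612], [70.4000015258789, 119.9000015258789]]
stop ((0.8046875, -13.883949279785156), (320.19073486328125, 33.906551361083984), 0.005588063038885593)
glue [-0.1  0.1  0.3]
jar [ 0.4 -0.4 -1.5]
spray [-0.1  2.3  5.2]
tape [-117.3  -53.9  501.3]
orange [-0.2 -0.7 -2.2]
driver [-0.2  0.1  0.6]
```

View pics/s7.png

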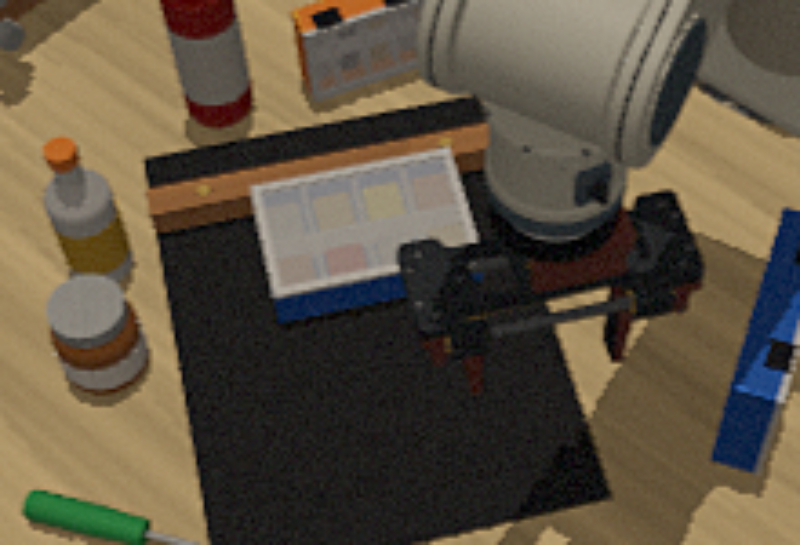

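The case lies lid up along the stop, from (255,185) to (450,150), with no visible gap. The arm is clear at height.

Call:
apply_moves(increments=[{"gripper":100,"delta_pos":[0,0,0],"dr":[0,0,0]},{"gripper":100,"delta_pos":[0,0,0],"dr":[0,0,0]},{"gripper":100,"delta_pos":[0,0,0],"dr":[0,0,0]},{"gripper":100,"delta_pos":[0,0,0],"dr":[0,0,0]},{"gripper":100,"delta_pos":[0,0,0],"dr":[0,0,0]}])

```text
t: 17.52
ee_pos: [572.4, 131.9, 223.2]
orientation: [1.658, 0.844, -1.643]
ft_force: [-0.7, -0.0, -0.5]
width: 87.8
```

```bash
python3 -c "
from workcell import ctrl
print(ctrl.get_obs()['ft_force']);print(ctrl.close_job())"
```

```text
[-0.70220225 -0.02302005 -0.46450217]
the job is handed in; nothing more can be done
None
```

The blue organiser now lies flat with its lid up and its long side flush against the wooden stop. I pushed it over onto its back, slid it along the mat with both fingers until it pressed the stop at about 20 N, then backed off and handed the job in at 17.5 s.

**First attempt:** my first push at tipping it missed. With the jaws open, the fingertips sit about 14 mm behind the TCP, not 8 mm ahead as described. They passed about 3 mm over the case without touching it, so I repeated the push lower down.

**Last checks:**
- **Flush fit:** the top camera puts the case's front edge between -0.2 and +0.1 mm from the stop face, and parallel to it within about 0.1°. The scene camera reads a 3 mm gap, also parallel. That is about the camera calibration error, and the push had ended in firm contact, so I take it as touching.
- **Other things on the bench:** the glue, jar, screwdriver and orange case showed no real movement (up to 2 mm). One spray can pixel differed by 5 mm, on its curved top; I took that as noise, and the arm was never near it. The arm hid the tape measure from the top camera at the end, so its final position is not confirmed, but I saw it in its place during the fall and never moved low near it.
- **Robot:** it finished 220 mm up, touching nothing, with wrist force under 1 N.

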